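# Dock a camera head on its keyed taper

### The arm

A 7-joint arm with a two-finger parallel gripper is mounted at the origin on the work surface. World frame = base frame: x ahead of the robot, y to its left, z up, the work surface at z = 0. Lengths are in m, angles in rad, forces in N, time in s.
With the tool pointing down it reaches from about 0.4 to 0.85 m from the base axis. Payload 4.5 kg.
Tool frame: the origin (TCP) lies midway between the tips of the shut fingers; the grasp point (between the pads) lies 19 mm behind it (r.hold_point_z is the distance from the TCP to the grasp point, in m); y points along the fingers, z is the direction in which the jaws open and shut, and the axes are right-handed (so a half turn about y gives the same grasp; the last joint's range is limited). The gripper opens to 88 mm and grips with 3 to 60 N. Pads are 18 mm wide; open, the fingers measure 123 mm over their backs; the gripper's body (75 mm by 187 mm) begins 45 mm behind the grasp point.
Start: joints at [-1.075, 0.689, -0.195, 1.565, 0.157, 0.902, -0.215], TCP at [0.278, 0.56, 0.239] pointing down, gripper open.
Joint ranges: [-3.01, 3.01], [-0.46, 2.08], [-1.47, 1.51], [0.13, 2.56], [-1, 4.14], [0.04, 2.09], [-2.66, 2.66]. Speed limits (rad/s): [2.57, 2.57, 3.14, 3.14, 3.14, 3.14, 3.14].

### API

Orientations are given as a unit quaternion [w, x, y, z].
In Python, from cell import r, claw, camera, camera_model gives the robot as it stands. Calls block until the motion is done:
- r.reach(position, orientation): joint-space move of the TCP to a pose.
- r.servo_line(position, ori=None, velocity=0.15): straight line of the TCP; ori=None keeps the orientation; velocity is the mean speed in m/s.
- r.move_j(angles): joint-space move.
- claw.command_gripper(opening, f_grip=None): opening from 0.0 (shut) to 1.0 (fully open); f_grip is the grip in N (None keeps the last); returns when the fingers have stopped.
- r.hold(seconds).
- r.solve_ik(position, orientation): joint angles nearest the present ones, or None.
- r.get_obs(): the state.
- camera(name): name is "scene" or "side" or "wrist"; returns the picture (420x560x3 uint8, red, green, blue); there is no depth.
- camera_model(name): a dict with "intrinsics" (3x3 intrinsics, pixels), "origin" and "orientation" of the camera in the world. Camera axes: x right, y down, z forward; pixel columns grow to the right and rows downward; lengths in m; the calibration is good to about 2 mm. A picture is of the moment at which its call begins: read the wrist's pose just before it. camera_model takes no time and is no camera call; for the wrist camera it gives the pose at the moment of the call.
A pose or a line that the arm cannot do raises r.MotionError and nothing moves.
- r.sign_off(): hands the job in, once; it reports no verdict.
The state is a dict: "t": time; "q": joint angles; "qvel": joint speeds; "effort": joint torques, N m; "tcp_pos": TCP position; "ee_rot": TCP orientation; "contact_force": force on the tool from outside, world axes, zero at the start; "torque": the same for the moment, N m; "gripper_width": opening from 0.0 (shut) to 1.0 (fully open).
Only numpy, scipy, OpenCV 4.12 (cv2) and the standard library are available. Lean on these libraries where they do the work, as an engineer would, in place of code of your own. Each camera call takes 0.05 s, during which the arm holds its last target. There are 200 camera calls.

### The job

Take the orange camera head out of its parking ring and nest its tapered nose, upright, in the taper of the test dock; turn it under light pressure until its three red keys drop into notches of the yellow crown and it sinks fully home, then let go. Press gently and do not drop it, since that bruises the taper, and leave the other things on the bench where they are.

Things in the scene. Friction and masses are not known exactly. Their poses are not given: they have to be found in the camera images.
- head: Camera head, loose, about 0.42 kg, upright in the parking ring. Origin: centre of its flat underside, z up its axis. Bare metal tapered nose, diameter 34 mm at the underside growing evenly to 60 at height 42; steel flange, diameter 85, height 42 to 49; orange cylinder to grip, diameter 44, height 49 to 105; lens on top up to height 110.
- head_grip (a point): Point on the head's axis 80 mm above its underside, inside the orange cylinder: a good height to grip.
- head_keys (a point): Point on the head's axis level with the lower faces of its three red keys (29 mm above its underside). The keys hang under the flange at 0, 120 and 240 degrees from the head's x axis, 7 mm wide, 34 to 42 mm from the axis, 13 mm tall. Red dashes on top of the flange mark them.
- dock: Test dock, fixed to the bench: steel base plate 120 x 120 x 18 mm, blue housing (diameter 92) and in it an open aluminium cone that matches the nose; cone mouth at height 60 mm, diameter 56. Origin: centre of the underside, z up the cone's axis. Pressing the head on the dock with more than 30 N, or dropping it in, bruises the taper.
- dock_mouth (a point): Centre of the cone's mouth, 60 mm up. Round it: yellow crown, inside diameter 66, outside 88, six notches 60 degrees apart, 10.2 mm wide, 12 deep. It is held stiffly; its angle and height (top 58 to 63.5 mm above the bench) differ each time and are NOT measured: these axes are the dock's. Keys on its teeth leave the head 5 to 10.5 mm above home, with up to 3 mm of side play. A turn of 60 degrees or less finds notches.
- dock_seat (a point): Point on the dock's axis 24 mm above the bench, axes as the dock's: where the centre of the head's underside lies (within about 1.5 mm in height) when the keys are in notches and the cones are seated: fully home.
- park: Parking ring, black, fixed to the bench: outside diameter 72, inside 54, height 15 mm; the head's nose stands loosely in it on the bench. Origin: centre of the underside.
- screwdriver: Bystander: screwdriver with red handle, lying. Origin at its middle, underneath.
- screw_tin: Bystander: open blue tin, diameter 90, height 110 mm. Origin: centre of the underside.
- wrench: Bystander: steel wrench, lying. Origin at its middle, underneath.
- lens_cap: Bystander: black lens cap, diameter 48, height 14 mm. Origin: centre of the underside.
- spare_ring: Bystander: brass ring, diameter 68, height 12 mm. Origin: centre of the underside.
- bottle: Bystander: white bottle, diameter 52, height 130 mm. Origin: centre of the underside.
Things that resemble listed ones, but are neither listed nor needed, are in the scene too. What is shaped like the head but pink or turquoise is not meant.

How it is judged:
On the way:
1. the head is lifted clear of the parking ring and upright (height (world z) of head above 0.03 m and angle between head's own z axis and vertical below 0.35 rad), for 0.1 s.
At the end, for the whole second after the job is handed in: The head is fully home in the dock: the centre of its underside between 4 mm below and 2.5 mm above the seat point and within 2.5 mm of the dock's axis, upright within 0.04 rad, at rest and let go (z of head in the frame of dock_seat between -0.004 and 0.0025 m and horizontal distance between head and dock below 0.0025 m and angle between head's own z axis and vertical below 0.04 rad and linear speed of head below 0.01 m/s); the robot touches nothing.
It fails at once if the taper is bruised: the robot touches the head while there are more than 30 N between head and dock (contact force between head and dock above 30 N and contact force between the fingers and head above 0.5 N).
It fails at once if the head is dropped into the dock: let go, over the dock, it falls faster than 0.65 m/s (more than 20 mm) (horizontal distance between head and dock below 0.05 m and linear speed of head above 0.65 m/s and contact force between the fingers and head below 0.1 N).
It fails at once if another thing on the bench is moved more than 20 mm (distance of any of screwdriver, screw_tin, wrench, lens_cap, spare_ring, bottle from where it was at the start of the episode above 0.02 m).
It also fails if it takes over 64 s, if anything falls off the work surface, if the arm or the gripper's body presses on something with over 40 N, if the wrist force passes 120 N, or if a joint passes its speed limit or range.

## Working session

There is one attempt and no reset: what is moved stays moved. The work goes in short steps, each a Python script; the robot and the scene stay as the last script left them, time stands still between calls to the robot, and variables do not carry over. Pictures are saved under pics/ and viewed, about 8 in all and at most 12, crops included, and the job is handed in when it is done.

```bash
ls; mkdir -p pics; python3 - <<'E'
from cell import r, claw, camera, camera_model
import cv2,numpy as np
for n in ("scene","side","wrist"):
    cv2.imwrite(f"pics/{n}0.png",camera(n)[:,:,::-1])
    m=camera_model(n);print(n,{k:np.round(v,3).tolist() for k,v in m.items()})
o=r.get_obs();print({k:np.round(v,3).tolist() for k,v in o.items()}, r.hold_point_z)
E
```

```text
pics
scene {'intrinsics': [[386.533, 0.0, 273.03], [0.0, 386.533, 209.416], [0.0, 0.0, 1.0]], 'origin': [1.13, 0.26, 0.948], 'orientation': [-0.16, 0.498, 0.813, -0.258]}
side {'intrinsics': [[429.92, 0.0, 278.436], [0.0, 429.92, 209.304], [0.0, 0.0, 1.0]], 'origin': [-0.036, -0.619, 0.713], 'orientation': [-0.41, 0.824, -0.35, 0.175]}
wrist {'intrinsics': [[336.555, 0.0, 285.335], [0.0, 336.555, 205.698], [0.0, 0.0, 1.0]], 'origin': [0.212, 0.593, 0.384], 'orientation': [0.123, 0.841, 0.521, 0.076]}
{'t': 0.15, 'q': [-1.075, 0.69, -0.195, 1.566, 0.157, 0.903, -0.215], 'qvel': [-0.001, -0.002, 0.0, -0.004, 0.0, -0.001, -0.002], 'effort': [-0.002, -52.786, -1.269, -15.359, -0.052, 0.004, 0.0], 'tcp_pos': [0.278, 0.559, 0.238], 'ee_rot': [-0.688, 0.689, -0.162, 0.162], 'contact_force': [-0.501, 0.285, 0.83], 'torque': [-0.001, -0.005, -0.041], 'gripper_width': 1.004} 0.0187
```

View pics/scene0.png

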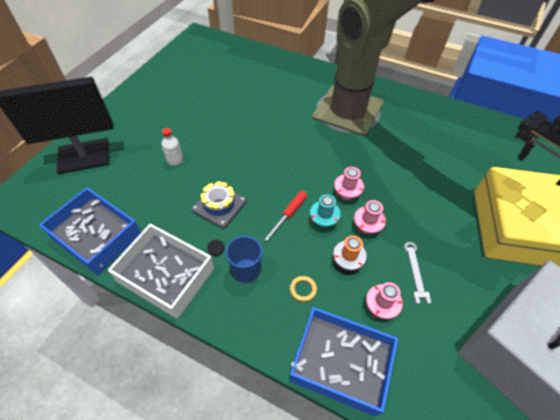

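View pics/side0.png

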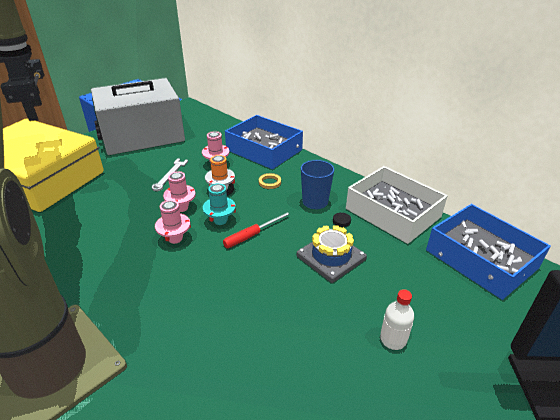

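The orange head is at scene (350,255) and side (219,175). The dock is at scene (218,195) and side (332,243). I'll enlarge both in one montage.

```bash
cat > h.py <<'E'
from cell import r, claw, camera, camera_model
import cv2,numpy as np
from scipy.spatial.transform import Rotation as R
def rot(q): return R.from_quat(np.asarray(q),scalar_first=True)
def proj(m,p):
    c=rot(m["orientation"]).inv().apply(np.atleast_2d(p)-m["origin"]); u=c@np.array(m["intrinsics"]).T
    return u[:,:2]/u[:,2:]
def onplane(m,uv,z):
    d=rot(m["orientation"]).apply(np.linalg.inv(m["intrinsics"])@[uv[0],uv[1],1]); o=np.array(m["origin"])
    return o+d*(z-o[2])/d[2]
def quat(yaw):
    "tool down, jaw direction (tool z... see axes) at yaw"
    y=np.array([0,0,-1.]); z=np.array([np.cos(yaw),np.sin(yaw),0]); x=np.cross(y,z)
    return R.from_matrix(np.c_[x,y,z]).as_quat(scalar_first=True)
E
python3 - <<'E'
from h import *
print(rot(r.get_obs()["ee_rot"]).as_matrix().round(2))
t=[]
for n,u,v in(("scene",350,253),("side",219,175),("scene",219,200),("side",332,245)):
    im=cv2.imread(f"pics/{n}0.png")[v-30:v+30,u-40:u+40]
    im=cv2.resize(im,None,fx=5,fy=5,interpolation=cv2.INTER_CUBIC)
    for k in range(0,80,10): cv2.putText(im,str(u-40+k),(k*5,8),0,.3,(255,255,255));cv2.line(im,(k*5,10),(k*5,14),(255,255,255))
    for k in range(0,60,10): cv2.putText(im,str(v-30+k),(0,k*5+4),0,.3,(255,255,255))
    t.append(im)
cv2.imwrite("pics/m.png",np.vstack([np.hstack(t[:2]),np.hstack(t[2:])]))
ms,md=camera_model("scene"),camera_model("side")
print(onplane(ms,(350,258),.049),onplane(md,(219,178),.049),onplane(ms,(218,195),.06),onplane(md,(333,240),.06))
E
```

```text
[[ 0.9  -0.    0.45]
 [-0.45 -0.    0.9 ]
 [ 0.   -1.   -0.  ]]
[0.60680522 0.22430111 0.049     ] [0.58794048 0.21293198 0.049     ] [ 0.59367173 -0.18726048  0.06      ] [ 0.59130363 -0.19212514  0.06      ]
```

View pics/m.png

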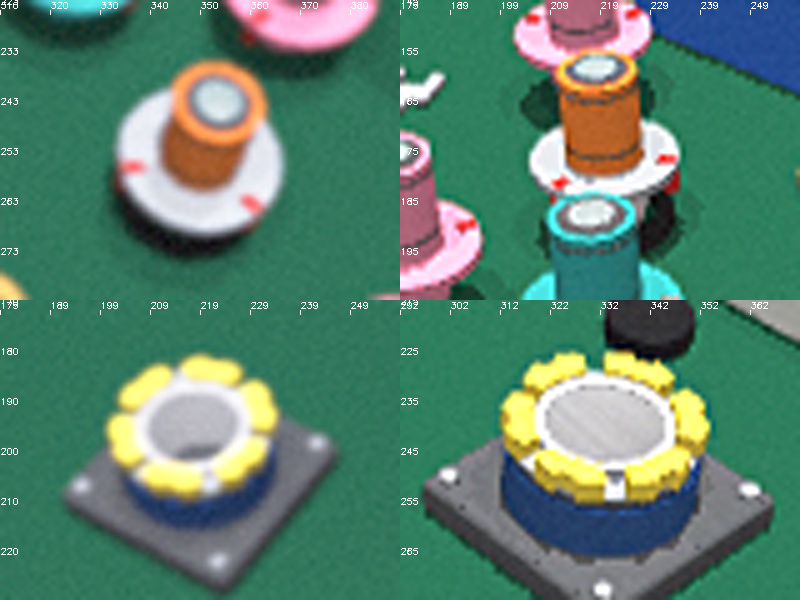

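```bash
python3 - <<'E'
from h import *
ms,md=camera_model("scene"),camera_model("side")
P=lambda *a:print(np.round(onplane(*a),4)[:2],end=' ')
print("head");P(ms,(353.6,243.4),.11);P(ms,(350.2,255.2),.049);P(md,(218.4,158.6),.11);P(md,(220,176.5),.049)
print("\ndock");P(ms,(218,195),.06);P(md,(333.2,239),.06)
h=np.mean([onplane(*a)[:2] for a in((ms,(353.6,243.4),.11),(md,(218.4,158.6),.11),(ms,(350.2,255.2),.049),(md,(220,176.5),.049))],0)
d=np.mean([onplane(*a)[:2] for a in((ms,(218,195),.06),(md,(333.2,239),.06))],0)
print("\nkeys deg")
for m,uv in((ms,(336.4,256.4)),(ms,(360.4,263.8)),(md,(211,181.6)),(md,(232,176.8))):
    p=onplane(m,uv,.049)[:2]-h; print(np.degrees(np.arctan2(p[1],p[0])),np.hypot(*p))
print("notch")
for m,uv in((ms,(215,184.6)),(ms,(227,185.6)),(md,(335,252.6)),(md,(330.8,227))):
    p=onplane(m,uv,.06)[:2]-d; print(np.degrees(np.arctan2(p[1],p[0])),np.hypot(*p))
print("others top",[ (k,np.round(onplane(ms,uv,z)[:2],3)) for k,uv,z in(("pinkA",(351,172),.11),("pinkB",(374,206),.11),("turq",(327,200),.11),("pinkC",(389,288),.11),("tin",(244,248),.11),("bottle",(168,131),.13),("cap",(216,248),.014))])
# view the head
q0=r.get_obs()["q"]
for yaw in np.arange(-180,180,15):
    s=r.solve_ik([h[0],h[1],.26],quat(np.radians(yaw)))
    s2=r.solve_ik([d[0],d[1],.15],quat(np.radians(yaw)))
    print(yaw,None if s is None else np.round(s,2), None if s2 is None else np.round(s2[-1],2))
E
```

```text
head
[0.5993 0.2203] [0.5987 0.2219] [0.5928 0.2136] [0.595 0.217] 
dock
[ 0.5937 -0.1873] [ 0.5944 -0.1903] 
keys deg
-50.99256509516983 0.035232222786230866
68.75318697216316 0.03874812634996935
-174.500530936509 0.03618327930929718
-51.74965433420963 0.03435774360205132
notch
-137.65520468084483 0.03964153862248069
170.96193328969147 0.04271945053047224
-135.29285882057707 0.04680776164651507
43.84088499576234 0.04284667817472844
others top [('pinkA', array([0.38 , 0.132])), ('pinkB', array([0.465, 0.229])), ('turq', array([0.504, 0.109])), ('pinkC', array([0.675, 0.335])), ('tin', array([ 0.736, -0.017])), ('bottle', array([ 0.497, -0.415])), ('cap', array([ 0.726, -0.118]))]
-180 [-0.01  0.78 -0.82  1.49  0.61  1.13  2.2 ] -2.1
-165 [ 0.02  0.8  -0.89  1.49  0.65  1.16  2.42] -1.84
-150 [ 0.05  0.83 -0.96  1.49  0.7   1.2   2.65] -1.58
-135 [-0.91  0.92  1.09  1.54 -0.85  1.21 -2.03] -1.32
-120 [-0.91  0.92  1.09  1.54 -0.85  1.21 -1.76] -1.22
-105 [-0.74  0.75  0.61  1.53 -0.48  1.01 -1.83] -1.14
-90 [-0.7   0.73  0.53  1.53 -0.42  0.99 -1.62] -0.95
-75 [-0.66  0.72  0.45  1.53
[... 169 characters left out ...]
 0.95 -0.81] -0.21
-15 [-0.49  0.68  0.12  1.52 -0.1   0.95 -0.6 ] -0.02
0 [-0.45  0.68  0.05  1.52 -0.04  0.95 -0.39] 0.17
15 [-0.41  0.68 -0.02  1.51  0.01  0.95 -0.17] 0.36
30 [-0.38  0.68 -0.09  1.51  0.07  0.96  0.04] 0.55
45 [-0.34  0.68 -0.16  1.51  0.12  0.96  0.26] 0.74
60 [-0.3   0.68 -0.23  1.51  0.17  0.97  0.47] 0.94
75 [-0.26  0.69 -0.3   1.5   0.23  0.98  0.69] 1.14
90 [-0.22  0.7  -0.37  1.5   0.28  1.    0.9 ] 1.35
105 [-0.18  0.71 -0.45  1.5   0.34  1.01  1.12] 1.56
120 [-0.15  0.72 -0.52  1.5   0.39  1.03  1.33] 1.77
135 [-0.11  0.73 -0.6   1.5   0.45  1.05  1.55] 1.99
150 [-0.07  0.75 -0.67  1.49  0.5   1.08  1.76] 2.22
165 [-0.04  0.76 -0.75  1.49  0.55  1.11  1.98] 2.46
```

```bash
python3 - <<'E'
from h import *
h=np.array([.597,.218])
r.reach([*h,.25],quat(np.radians(45)))
m=camera_model("wrist");im=camera("wrist")[:,:,::-1].copy()
cv2.imwrite("pics/w1.png",im)
print(m["origin"],rot(m["orientation"]).as_matrix().round(3),r.get_obs()["t"],r.get_obs()["tcp_pos"])
print(proj(m,[[*h,.11],[*h,.049]]))
u,v=proj(m,[*h,.08])[0].astype(int); print(u,v)
c=cv2.resize(im[max(v-75,0):v+75,max(u-100,0):u+100],None,fx=4,fy=4,interpolation=cv2.INTER_CUBIC); cv2.imwrite("pics/w1c.png",c)
E
```

```text
[0.54333552 0.27235936 0.39635714] [[ 0.705  0.679  0.203]
 [ 0.709 -0.676 -0.2  ]
 [ 0.001  0.285 -0.959]] 1.9083 [0.59611912 0.22013334 0.2499844 ]
[[284.27669525 196.16900036]
 [284.39902198 181.24660805]]
284 188
```

View pics/w1c.png

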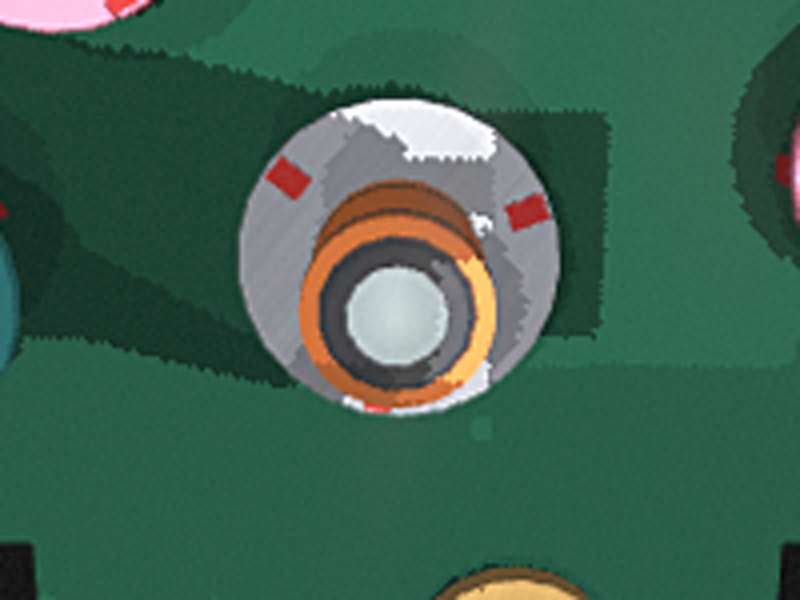

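```bash
python3 - <<'E'
from h import *
m=camera_model("wrist")
a=onplane(m,(283.25,191.5),.11)[:2];b=onplane(m,(283.9,177.4),.049)[:2];h=(a+b)/2
print(a,b)
for uv in((256,157),(316,166)):
    p=onplane(m,uv,.049)[:2]-b; print(np.degrees(np.arctan2(p[1],p[0])),np.hypot(*p))
d=np.array([.594,-.189])
r.reach([*d,.23],quat(np.radians(25)))
m=camera_model("wrist");im=camera("wrist")[:,:,::-1].copy()
u,v=proj(m,[*d,.06])[0].astype(int); print(proj(m,[*d,.06]))
c=cv2.resize(im[max(v-75,0):v+75,max(u-100,0):u+100],None,fx=4,fy=4,interpolation=cv2.INTER_CUBIC); cv2.imwrite("pics/w2c.png",c); print(u-100,max(v-75,0),r.get_obs()["t"])
E
```

```text
[0.5933875  0.22031714] [0.59373323 0.22049578]
-171.54557343734336 0.03588197274622651
65.00089580749298 0.03552104930675053
[[283.5223584  187.69194885]]
183 112 3.4667
```

View pics/w2c.png

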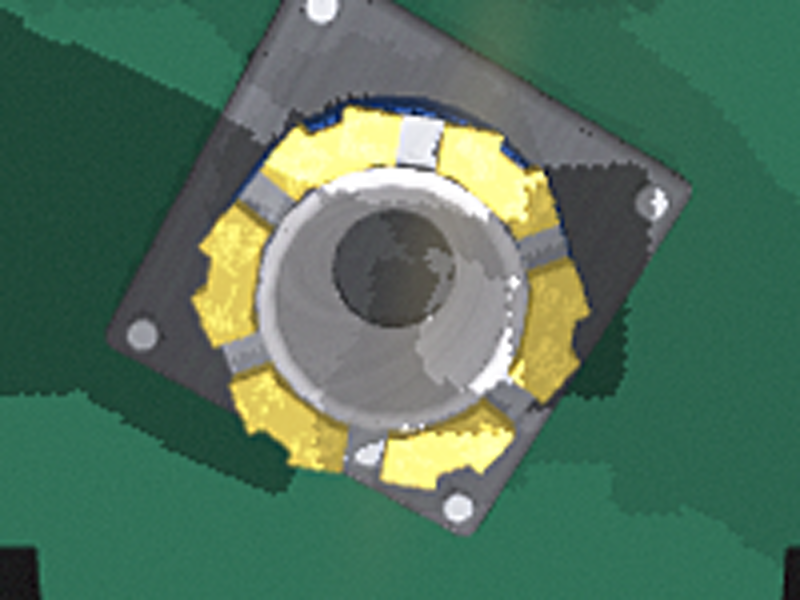

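```bash
python3 - <<'E'
from h import *
m=camera_model("wrist");o=np.array([183,112])
d=onplane(m,o+np.array([393,299.2])/4,.06)[:2];print("dock",d)
n=np.array([(420,140),(268,197),(543,250),(245,355),(510,400),(367,452)])/4+o
P=np.array([onplane(m,x,.058)[:2] for x in n])
for i,j in((0,5),(1,4),(2,3)):
    e=P[i]-P[j];print(np.degrees(np.arctan2(e[1],e[0]))%60,np.hypot(*e)/2,(P[i]+P[j])/2)
h=np.array([.5936,.2204]);q=quat(np.radians(45))
r.reach([*h,.20],q)
r.servo_line([*h,.0625],velocity=.1)
f0=r.get_obs()["contact_force"]
claw.command_gripper(0.3,f_grip=35)
o=r.get_obs();print(o["t"],o["tcp_pos"],o["gripper_width"]*88,o["contact_force"]-f0,f0)
r.servo_line([*h,.075],velocity=.03)
r.servo_line([*h,.19],velocity=.12)
o=r.get_obs();print(o["t"],o["tcp_pos"],o["gripper_width"]*88,o["contact_force"]-f0)
cv2.imwrite("pics/lift.png",np.vstack([camera("wrist")[100:,:,::-1],camera("side")[60:300,:,::-1]]))
np.save("wm.npy",camera_model("wrist"),allow_pickle=True)
E
```

```text
dock [ 0.59164817 -0.18910675]
45.56653824145671 0.039392938083116946 [ 0.59196262 -0.1900564 ]
44.320475529901046 0.038686762365588816 [ 0.59170735 -0.19003227]
45.0063904689023 0.038524650073358216 [ 0.59209318 -0.19049299]
7.25 [0.59349055 0.22025625 0.06246945] 43.18970637867866 [ 0.16287329 -0.26067712  0.68523748] [-0.47706489 -0.14723064 -0.53670326]
8.925 [0.59295758 0.22010315 0.18911979] 43.698904127363534 [ 0.09028064 -0.58592502 -2.77667232]
```

View pics/lift.png

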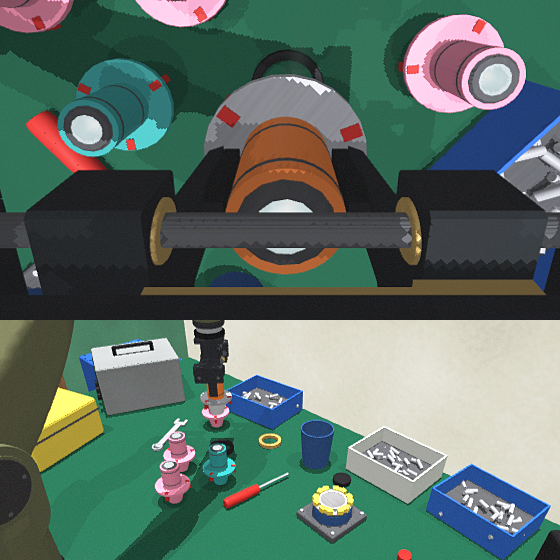

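```bash
cat >> h.py <<'E'
D=np.array([.5922,-.1896])
def key(m,a,b,z):
    e=onplane(m,b,z)-onplane(m,a,z); print("chord",np.hypot(*e[:2])); return (np.degrees(np.arctan2(e[1],e[0]))-90)
def st(f0):
    o=r.get_obs(); return np.round([o["t"],*o["tcp_pos"]*np.array([1,1,1]),*(np.array(o["contact_force"])-f0),o["torque"][2]],4)
E
python3 - <<'E'
from h import *
m=np.load("wm.npy",allow_pickle=True).item()
k=key(m,(228,217),(351,231),.1756);print("key3 yaw",k,k%60)
k=-53.0 if abs(((k+53+30)%60)-30)>6 else k
turn=((45-k+30)%60)-30; yaw=45+turn; print(turn,yaw)
q=quat(np.radians(yaw))
r.reach([*D,.19],q); r.hold(.3)
print(st(0))
r.servo_line([*D,.128],velocity=.1); r.hold(.3)
f0=np.array(r.get_obs()["contact_force"]); print(st(0))
z=.128
while z>.087:
    z-=.001 if z>.100 else .0005
    r.servo_line([*D,z],velocity=.03)
    s=st(f0)
    if abs(s[6])>1.5 or np.hypot(s[4],s[5])>3: print(z,s)
    if s[6]>7 or np.hypot(s[4],s[5])>8: break
r.hold(.2);print(z,st(f0))
np.savez("s.npz",f0=f0,z=z,yaw=yaw)
E
```

```text
chord 0.06237315940290131
key3 yaw -51.87832928501957 8.121670714980432
-23.12167071498044 21.87832928501956
[10.8417  0.5925 -0.1888  0.19    0.4848 -0.4684 -2.8209 -0.079 ]
[11.9083  0.5925 -0.1897  0.1285  0.1836  0.8486 -2.4662 -0.037 ]
0.12 [13.9083  0.5921 -0.1896  0.1199 -0.8532 -1.2435 -2.0085 -0.0603]
0.119 [14.1583  0.5921 -0.1895  0.1189  0.4534 -1.7045 -1.6723 -0.0208]
0.11699999999999999 [14.6583  0.5921 -0.1896  0.1169 -0.0202 -0.7171 -1.9964  0.0372]
0.11499999999999999 [15.1583  0.5921 -0.1896  0.1149  0.2834 -0.7699 -1.5547 -0.0556]
0.11199999999999999 [15.9083  0.5922 -0.1896  0.1119 -0.2617 -1.238  -1.7623 -0.0485]
0.10799999999999998 [16.9083  0.5921 -0.1896  0.1079 -0.4033 -1.3077 -1.6501  0.0276]
0.10599999999999998 [17.4083  0.5921 -0.1896  0.1059 -0.5752 -1.7398 -1.6027  0.0332]
0.09649999999999997 [20.6583  0.5922 -0.1896  0.0965 -0.2765 -0.2709 -1.5459  0.0337]
0.09599999999999997 [ 2.09083e+01  5.92100e-01 -1.89500e-01  9.59000e-02  3.63800e-01
 -8.95100e-01 -1.55160e+00  1.32000e-02]
0.09349999999999997 [22.1583  0.5921 -0.1896  0.0935 -0.5641 -0.6372 -1.6313  0.0339]
0.08799999999999997 [ 2.49083e+01  5.92100e-01 -1.89500e-01  8.80000e-02 -2.46230e+00
 -2.66300e-01  1.66680e+00  1.57000e-02]
0.08749999999999997 [ 2.51583e+01  5.92100e-01 -1.89400e-01  8.76000e-02 -3.77470e+00
  6.74900e-01  3.06260e+00 -2.30000e-03]
0.08699999999999997 [ 2.54083e+01  5.92000e-01 -1.89400e-01  8.72000e-02 -5.33210e+00
  2.25500e+00  5.15270e+00  2.29000e-02]
0.08699999999999997 [ 2.56083e+01  5.92000e-01 -1.89400e-01  8.71000e-02 -4.53580e+00
  1.48830e+00  5.84450e+00 -1.40000e-02]
```

Contact came only about 1 mm above home height, well below the 5 to 10.5 mm of keys resting on teeth, so the keys are in the notches. I'll press slightly more, then let go.

```bash
python3 - <<'E'
from h import *
s=np.load("s.npz");f0=s["f0"];z=float(s["z"])
while z>.0855:
    z-=.0004
    r.servo_line([*D,z],velocity=.03); a=st(f0); print(z,a)
    if a[6]>11 or np.hypot(a[4],a[5])>10: break
print(st(f0))
claw.command_gripper(0.62,f_grip=20); print(st(f0),r.get_obs()["gripper_width"]*88)
claw.command_gripper(1.0); r.hold(.2); p=r.get_obs()["tcp_pos"]
r.servo_line([*p[:2],.22],velocity=.12); r.hold(.2); print(st(0))
m=camera_model("wrist");print(proj(m,[[*D,.134],[*D,.073],[*D,.06]]))
im=camera("wrist")[:,:,::-1]; sd=camera("side")[:,:,::-1]
a=cv2.resize(im[80:280,185:385],None,fx=2,fy=2); b=cv2.resize(sd[180:280,285:385],None,fx=4,fy=4,interpolation=cv2.INTER_CUBIC)
cv2.imwrite("pics/end.png",np.hstack([a,b]))
E
```

```text
0.08659999999999997 [25.8583  0.5919 -0.1894  0.0868 -4.9466  2.2732  6.6617  0.0285]
0.08619999999999997 [26.1083  0.5918 -0.1893  0.0865 -4.5212  1.776   7.8617  0.0425]
0.08579999999999997 [26.3583  0.5917 -0.1894  0.0862 -4.8864  1.7812  8.9048  0.0548]
0.08539999999999998 [ 2.66083e+01  5.91700e-01 -1.89400e-01  8.61000e-02 -6.64320e+00
  2.55880e+00  1.06874e+01  2.54000e-02]
[ 2.66083e+01  5.91700e-01 -1.89400e-01  8.61000e-02 -6.64320e+00
  2.55880e+00  1.06874e+01  2.54000e-02]
[ 2.69833e+01  5.93100e-01 -1.90100e-01  8.54000e-02 -4.69500e-01
 -6.03200e-01  2.54600e+00 -1.26000e-02] 54.321223367354094
[ 2.93083e+01  5.91900e-01 -1.89500e-01  2.19300e-01 -3.47600e-01
 -1.69000e-01 -4.75600e-01 -2.28000e-02]
[[286.22179119 212.88546782]
 [286.05744869 192.07303102]
 [286.03033129 188.63886597]]
```

View pics/end.png

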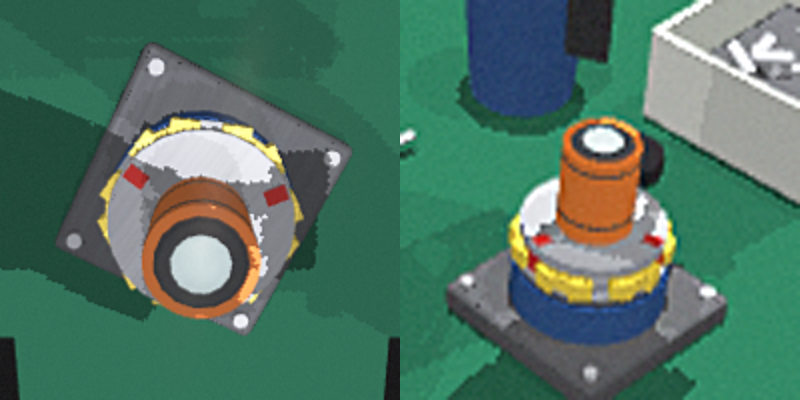

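The head looks upright with its keys in the notches. I'll overlay the modelled home-pose outlines to check height and tilt.

```bash
python3 - <<'E'
from h import *
T=np.linspace(0,2*np.pi,60); out=[]
for n,c,w in(("wrist",(285,203),60),("side",(334,232),28),("scene",(218,188),28)):
    m=camera_model(n); im=camera(n)[:,:,::-1]; f=400/(2*w)
    im=cv2.resize(im[c[1]-w:c[1]+w,c[0]-w:c[0]+w],(400,400),interpolation=cv2.INTER_CUBIC)
    if n!="wrist": im=cv2.resize(im,(400,400))
    for dz,col in((0,(255,0,255)),(.006,(255,255,0))):
        for rad,h in((.0425,.049),(.022,.105)):
            p=np.c_[D[0]+rad*np.cos(T),D[1]+rad*np.sin(T),0*T+.024+h+dz]
            u=((proj(m,p)-c+w+.5)*f).astype(int); cv2.polylines(im,[u.reshape(-1,1,2)],True,col,1)
    out.append(im)
cv2.imwrite("pics/ov.png",cv2.resize(np.hstack(out),(800,267),interpolation=cv2.INTER_AREA) if 0 else np.vstack([np.hstack(out[:2]),np.hstack([out[2][50:250],np.zeros((200,400,3),np.uint8)])]))
print(r.get_obs()["t"])
E
```

```text
29.5583
```

View pics/ov.png

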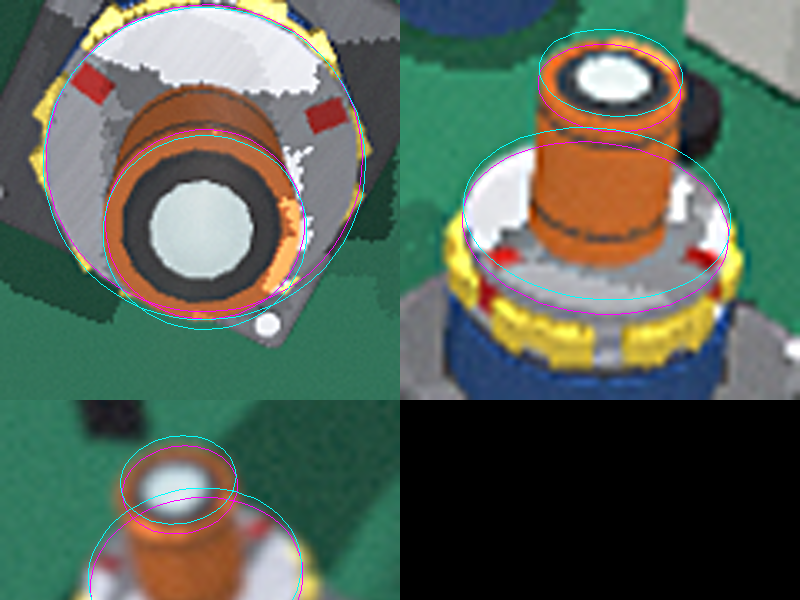

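The home outlines (magenta) fit the rims in all three views, while the outlines 6 mm higher (cyan) do not. The head is seated and upright, and the gripper is clear.

```bash
python3 -c "
from h import *
r.sign_off()"
```

```text
the job is handed in; nothing more can be done
```

I took the orange head from its parking ring and seated it fully home in the test dock. I then let go and handed the job in; the last clock reading before that was about 29.6 s of the 64 s.

- **Aligning:** From wrist-camera pictures I put the head's keys at about 8° and the crown's notches at about 45°, both modulo 60°. I turned the head 23° on the way over. The keys then dropped straight into the notches, so no turning search under pressure was needed.
- **Seating force:** First contact came about 1 mm above home height, far below the 5 to 10.5 mm of keys resting on teeth. I pressed to about 11 N vertical and 7 N sideways, against the 30 N limit, before opening the gripper.
- **Last checks:** After I let go, the outlines for the home pose matched the head in the wrist and side views and, roughly, in the blurred scene view. Outlines drawn 6 mm higher did not match. The gripper was 13 cm above its release height with about zero force.
- **Disagreements:** The fixed cameras differed by up to about 6 mm on where the head was parked, so I used the wrist camera instead. When the gripper opened, the arm sprang back about 1.5 mm from the sideways load, and the head still looked centred and upright afterwards.
- **Bystanders:** Nothing else on the bench was touched on purpose, but I did not measure those objects again at the end.

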